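# Lid the malt sample canisters

### The job

Close the four steel sample canisters on the tasting table: put each wooden lid, knob up, on the canister whose size it fits, so that it sits fully home and flat on the rim. Leave the canisters standing where they are, and do not move or knock over the white tasting cup or tip a canister over.

Things in the scene. Friction and masses are not known exactly. Their poses are not given: they have to be found in the camera images.
- lid_s_knob (a point): Smallest lid, loose: pale wooden disc 58 mm across, 6 thick; dark round knob 24 mm across, 40 tall, upright in its middle; below, a tapered plug 10 mm deep, 42 mm across at the disc, 30 at its foot. Starts knob up on its plug. This point is on the knob's axis where to grip: 26 mm above the disc's top, 14 below the knob's top, 42 above the plug's foot; z up.
- lid_m_knob (a point): Second smallest lid, loose: pale wooden disc 72 mm across, 6 thick; dark round knob 24 mm across, 40 tall, upright in its middle; below, a tapered plug 10 mm deep, 56 mm across at the disc, 44 at its foot. Starts knob up on its plug. This point is on the knob's axis where to grip: 26 mm above the disc's top, 14 below the knob's top, 42 above the plug's foot; z up.
- lid_l_knob (a point): Second largest lid, loose: pale wooden disc 86 mm across, 6 thick; dark round knob 24 mm across, 40 tall, upright in its middle; below, a tapered plug 10 mm deep, 70 mm across at the disc, 58 at its foot. Starts knob up on its plug. This point is on the knob's axis where to grip: 26 mm above the disc's top, 14 below the knob's top, 42 above the plug's foot; z up.
- lid_xl_knob (a point): Largest lid, loose: pale wooden disc 100 mm across, 6 thick; dark round knob 24 mm across, 40 tall, upright in its middle; below, a tapered plug 10 mm deep, 84 mm across at the disc, 72 at its foot. Starts knob up on its plug. This point is on the knob's axis where to grip: 26 mm above the disc's top, 14 below the knob's top, 42 above the plug's foot; z up.
- can_s_rim (a point): Smallest canister, loose: open round steel pot 56 mm across, 52 mm tall, wall 3 mm (mouth 50 mm), floor 4 mm, standing on the table; the 58 mm lid belongs on it. This point is the centre of its mouth, level with the rim; z up. With the lid home, its disc lies on the rim and its knob point is 32 mm above this point.
- can_m_rim (a point): Second smallest canister, loose: open round steel pot 70 mm across, 60 mm tall, wall 3 mm (mouth 64 mm), floor 4 mm, standing on the table; the 72 mm lid belongs on it. This point is the centre of its mouth, level with the rim; z up. With the lid home, its disc lies on the rim and its knob point is 32 mm above this point.
- can_l_rim (a point): Second largest canister, loose: open round steel pot 84 mm across, 68 mm tall, wall 3 mm (mouth 78 mm), floor 4 mm, standing on the table; the 86 mm lid belongs on it. This point is the centre of its mouth, level with the rim; z up. With the lid home, its disc lies on the rim and its knob point is 32 mm above this point.
- can_xl_rim (a point): Largest canister, loose: open round steel pot 98 mm across, 76 mm tall, wall 3 mm (mouth 92 mm), floor 4 mm, standing on the table; the 100 mm lid belongs on it. This point is the centre of its mouth, level with the rim; z up. With the lid home, its disc lies on the rim and its knob point is 32 mm above this point.
- cup: A small white ceramic tasting cup, loose, 44 mm across at the rim and 48 mm tall, standing among the lids and canisters; not to be moved. Origin at the centre of its underside, z up.
Not all that is in view belongs to the job. What is shaped like the part that bears lid_s_knob but green is not meant.

How it is judged:
By the outcome, as a careful person would: the job done as asked, in the order asked, and still so for the second after the job is handed in, with the robot touching nothing.
It also fails if it takes over 96 s, if anything falls off the work surface, if the arm or the gripper's body presses on something with over 40 N, if the wrist force passes 120 N, or if a joint passes its speed limit or range.

### The arm

A 6-joint arm with a two-finger parallel gripper is mounted at the origin on the work surface. World frame = base frame: x ahead of the robot, y to its left, z up, the work surface at z = 0. Lengths are in m, angles in rad, forces in N, time in s.
With the tool pointing down it reaches from about 0.425 to 0.925 m from the base axis. Payload 12.5 kg.
Tool frame: the origin (TCP) lies at the very end of the fingers, on their centre line; the grasp point (between the pads) lies 19 mm behind it; z points along the fingers, y is the line along which they close (so a half turn about z gives the same grasp; the last joint's range is limited). The gripper opens to 85 mm and grips with 20 to 120 N. Pads are 22 mm wide; open, the fingers measure 114 mm over their backs; the gripper's body (76 mm by 85 mm) begins 54 mm behind the grasp point. The pads swing forward as they close: fully open they stand 13 mm farther back than shut.
Start: joints at [-1.232, 0.491, 1.559, -0, 1.092, -0.106], TCP at [0.269, -0.564, 0.231] pointing down, gripper open.
Joint ranges: [-3.1, 3.1], [-0.84, 2.19], [0.05, 2.79], [-1.13, 4.28], [0.06, 2.93], [-2.69, 2.69]. Speed limits (rad/s): [2.22, 2.22, 2.79, 3.14, 3.14, 3.14].

### API

Orientations are given as [roll, pitch, yaw] about the fixed x, y, z axes, in that order (R = Rz(yaw) Ry(pitch) Rx(roll)).
In Python, from bench import r gives the robot as it stands. Calls block until the motion is done:
- r.goto(position, orientation): joint-space move of the TCP to a pose.
- r.move_straight(position, vel=0.15, ori=None, guard=None): straight line of the TCP; ori=None keeps the orientation; vel is the mean speed in m/s. With guard (N) it stops when the force on the tool has changed by that much, and returns True; else False.
- r.move_j(angles): joint-space move.
- r.move_gripper(opening): finger opening in m; the grip force is fixed at half the most; returns when the fingers have stopped.
- r.dwell(seconds).
- r.solve_ik(position, orientation): joint angles nearest the present ones, or None.
- r.observe(): the state.
- r.capture(name): name is "side" or "top" or "wrist"; returns the picture (480x640x3 uint8, red, green, blue); there is no depth.
- r.get_calibration(name): a dict with "fov_y" (degrees; the focal length in pixels is half the picture's height over the tangent of half this angle, whatever the lens; pixels are square), "cx", "cy" (the principal point, pixels), "position" and "orientation" of the camera in the world; the wrist camera has in their place "T_tool_cam" (4x4, takes a point from camera to tool coordinates, whose origin is the TCP and whose axes are the flange's). Camera axes: x right, y up, looking along -z (the intrinsics and any distortion apply to the point x, -y, -z); pixel columns grow to the right and rows downward; lengths in m; the calibration is good to about 2 mm. A picture is of the moment at which its call begins: read the wrist's pose just before it. get_calibration takes no time and is no camera call.
A pose or a line that the arm cannot do raises r.Unreachable and nothing moves.
- r.sign_off(): hands the job in; it is judged then, once.
Trained networks look in the newest picture that a camera, given by its name, has taken for a name from the list of things; names that differ only in an ending like _2 or _b are one class to them, and where a whole thing is asked for, a point or a joint stands for the part that bears it (a point fixed in the world has none). Each returns a list of dicts, best first, with "score" (0 to 1); they miss things now and then, are a little off and sometimes report something else, mostly with a low value. They report only what shows in the picture. A call takes as long as a camera call. They do not tell look-alikes from the thing itself.
- r.recognise(camera, target): "box" ([left, top, right, bottom] in pixels, round what is visible of it).
The state is a dict: "t": time; "qpos": joint angles; "joint_velocities": joint speeds; "joint_efforts": joint torques, N m; "position": TCP position; "orientation": TCP orientation; "ft_force": force on the tool from outside, world axes, zero at the start; "torque": the same for the moment, N m; "finger_gap": finger opening in m; "finger_force": force on a finger pad.
Only numpy, scipy, OpenCV 4.12 (cv2) and the standard library are available. Lean on these libraries where they do the work, as an engineer would, in place of code of your own. Each camera call takes 0.05 s, during which the arm holds its last target. There are 200 camera calls.

## Working session

There is one attempt and no reset: what is moved stays moved. The work goes in short steps, each a Python script; the robot and the scene stay as the last script left them, time stands still between calls to the robot, and variables do not carry over. Pictures are saved under pics/ and viewed, at most 14 in all, crops included, and the job is handed in when it is done.

```bash
ls; mkdir -p pics; python3 - <<'E'
from bench import r
import cv2,json
for c in ("top","side"):
    im=r.capture(c); cv2.imwrite(f"pics/{c}0.png",im[:,:,::-1])
    print(c,{k:(v if not hasattr(v,'tolist') else v.tolist()) for k,v in r.get_calibration(c).items()})
    for n in ["lid_s_knob","lid_m_knob","lid_l_knob","lid_xl_knob","can_s_rim","can_m_rim","can_l_rim","can_xl_rim","cup"]:
        print(n,[([int(x) for x in d["box"]],round(d["score"],2)) for d in r.recognise(c,n)][:4])
print(r.get_calibration("wrist")); o=r.observe(); print(o["t"],o["orientation"],o["position"])
E
```

```text
pics
top {'fov_y': 56.259614333990754, 'cx': 311.6851309956653, 'cy': 229.21037061033294, 'position': [0.4707298195718527, 0.03135635691765493, 0.8793565719247143], 'orientation': [0.1459499468327281, 0.01686775901753368, -1.5728029846259055]}
lid_s_knob [([176, 154, 209, 182], 0.93), ([144, 203, 171, 231], 0.87), ([200, 206, 229, 232], 0.78)]
lid_m_knob [([451, 286, 491, 327], 0.55)]
lid_l_knob [([184, 273, 237, 319], 0.94)]
lid_xl_knob [([359, 284, 410, 336], 0.74)]
can_s_rim [([275, 302, 309, 335], 0.89)]
can_m_rim [([268, 189, 303, 232], 0.59)]
can_l_rim [([355, 182, 398, 231], 0.81)]
can_xl_rim [([429, 184, 498, 241], 0.95)]
cup [([229, 251, 255, 275], 0.85)]
side {'fov_y': 50.67644249926359, 'cx': 316.9742523297956, 'cy': 238.08277193857916, 'position': [0.4184154728024527, -0.5526883469561481, 0.7986524789818894], 'orientation': [0.6934856530160844, 0.009462632900428813, -0.3112908937516614]}
lid_s_knob [([283, 166, 313, 193], 0.94), ([276, 131, 300, 159], 0.72), ([318, 145, 346, 171], 0.62), ([215, 179, 252, 209], 0.61)]
lid_m_knob [([259, 396, 305, 442], 0.67)]
lid_l_knob [([213, 178, 252, 211], 0.59)]
lid_xl_knob [([228, 306, 285, 354], 0.77)]
can_s_rim [([208, 233, 239, 271], 0.9)]
can_m_rim [([333, 260, 382, 319], 0.7), ([304, 203, 342, 249], 0.56)]
can_l_rim [([332, 261, 384, 318], 0.9)]
can_xl_rim [([352, 337, 417, 410], 0.98)]
cup [([251, 192, 275, 223], 0.62)]
{'fov_y': 58.01042131614115, 'cx': 314.6248662755237, 'cy': 239.1084061948388, 'T_tool_cam': array([[-4.39581775e-04,  9.62953971e-01,  2.69665453e-01,
         6.80980399e-02],
       [ 9.99999391e-01,  1.50202541e-04,  1.09373807e-03,
        -3.28840072e-04],
       [ 1.01271498e-03,  2.69665770e-01, -9.62953450e-01,
        -1.42169669e-01],
       [ 0.00000000e+00,  0.00000000e+00,  0.00000000e+00,
         1.00000000e+00]])}
1.0 [3.14148847e+00 5.02737828e-06 4.44838953e-01] [ 0.26895577 -0.56419483  0.23132832]
```

View pics/top0.png

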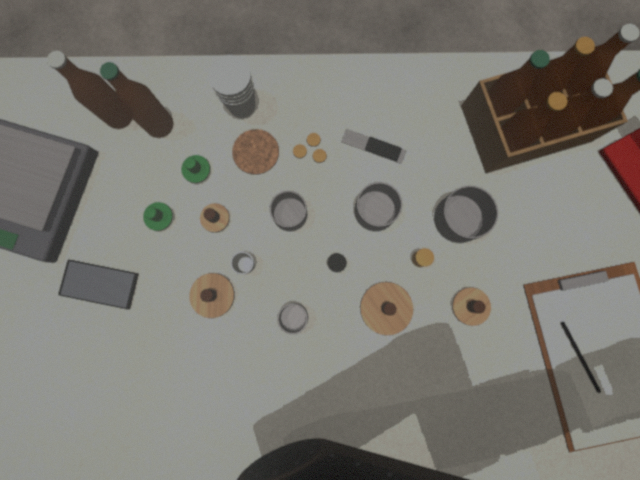

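View pics/side0.png

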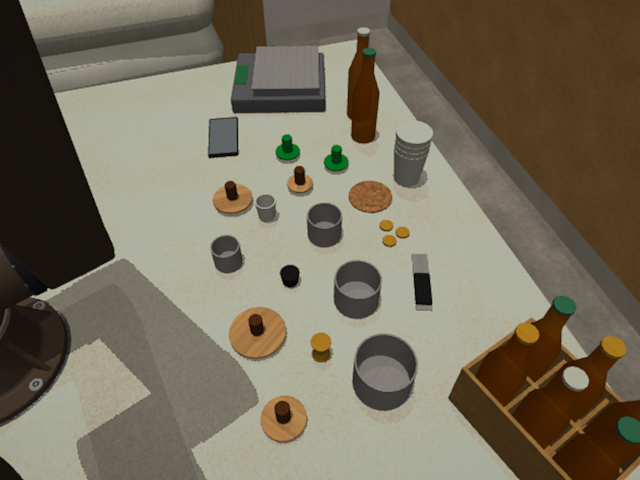

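Top view: lids S (215,217), L (212,295), XL (387,308), M (472,306); cans S (293,317), M (290,211), L (377,207), XL (464,215); cup at (244,262). Green lids and black/orange caps are distractors. In the side view the same things appear; the net's best can_m box there is the L can, so I use its second one, (304,203). I'll fit the 3D models to the boxes of both views.

```bash
cat > h.py <<'E'
import numpy as np, cv2
from scipy.spatial.transform import Rotation as R
from scipy.optimize import least_squares
D=dict(s=(58,42,30,56,52),m=(72,56,44,70,60),l=(86,70,58,84,68),xl=(100,84,72,98,76))
A=np.linspace(0,2*np.pi,72,endpoint=False)
def ring(d,z): return np.c_[np.cos(A)*d/2,np.sin(A)*d/2,0*A+z]*1e-3
def lid(k): # origin: knob point
    d,p,f=D[k][:3]; return np.r_[ring(24,14),ring(24,-26),ring(d,-26),ring(d,-32),ring(f,-42)]
def can(k): # origin: rim centre
    return np.r_[ring(D[k][3],0),ring(D[k][3],-D[k][4])]
def cam(r,c,obs=None):
    k=r.get_calibration(c)
    if c=="wrist":
        T=np.eye(4);T[:3,:3]=R.from_euler('xyz',obs["orientation"]).as_matrix();T[:3,3]=obs["position"];T=T@k["T_tool_cam"]
    else:
        T=np.eye(4);T[:3,:3]=R.from_euler('xyz',k["orientation"]).as_matrix();T[:3,3]=k["position"]
    return T,240/np.tan(np.radians(k["fov_y"])/2),k["cx"],k["cy"]
def proj(C,P):
    T,f,cx,cy=C; q=(np.atleast_2d(P)-T[:3,3])@T[:3,:3]
    return np.c_[cx-f*q[:,0]/q[:,2],cy+f*q[:,1]/q[:,2]]
def pbox(C,P): u=proj(C,P); return np.r_[u.min(0),u.max(0)]
def fit(views,pts,x0=(.55,0,.05)):
    fun=lambda x:np.concatenate([pbox(C,pts+x)-b for C,b in views])
    s=least_squares(fun,x0,loss='soft_l1'); return s.x,fun(s.x)
E
cat > a.py <<'E'
from bench import r
from h import *
B={"lid_s":([200,206,229,232],[283,166,313,193]),"lid_m":([451,286,491,327],[259,396,305,442]),
"lid_l":([184,273,237,319],[213,178,252,211]),"lid_xl":([359,284,410,336],[228,306,285,354]),
"can_s":([275,302,309,335],[208,233,239,271]),"can_m":([268,189,303,232],[304,203,342,249]),
"can_l":([355,182,398,231],[332,261,384,318]),"can_xl":([429,184,498,241],[352,337,417,410])}
CC=[cam(r,"top"),cam(r,"side")]
ims=[cv2.imread(f"pics/{c}0.png") for c in("top","side")]
for n,b in B.items():
    t,k=n.split("_"); P=(lid if t=="lid" else can)(k)
    x,res=fit(list(zip(CC,map(np.array,b))),P)
    print(n,x.round(4),"r",np.hypot(*x[:2]).round(3),res.round(0))
    for C,im in zip(CC,ims):
        for u in proj(C,P+x).reshape(-1,72,2): cv2.polylines(im,[u.round().astype(int)],True,(255,0,255) if t=="lid" else (0,255,0),1)
o=np.hstack([cv2.resize(ims[0][140:350,170:510],(640,395)) ]); cv2.imwrite("pics/o_top.png",o)
cv2.imwrite("pics/o_side.png",cv2.resize(ims[1][150:460,190:430],(465,600)))
E
python3 a.py
```

```text
lid_s [0.6204 0.2376 0.0383] r 0.664 [-1. -2.  0.  2.  2. -1. -2.  1.]
lid_m [ 0.4484 -0.257   0.0366] r 0.517 [ 0.  2. -0. -1. -0. -1.  0.  0.]
lid_l [0.4711 0.2344 0.05  ] r 0.526 [ 5. -1. -2. -1. -2. -1. -0.  1.]
lid_xl [ 0.4454 -0.0922  0.0364] r 0.455 [-1. -2.  1. -1. -1. -1. -1.  3.]
can_s [0.4277 0.082  0.0542] r 0.436 [ 1.  1. -1.  0.  0. -1.  2.  1.]
can_m [0.633  0.0946 0.0473] r 0.64 [-1.  1.  2. -1.  2.  0. -1. -1.]
can_l [ 0.6396 -0.0762  0.0564] r 0.644 [-3. -0.  1.  0.  1. -1. -3.  1.]
can_xl [ 0.6244 -0.2423  0.0631] r 0.67 [ 2.  0. -3.  1.  0. -3.  0.  1.]
```

```bash
cat > b.py <<'E'
from bench import r
from h import *
import json,pickle
out=[]
for i,(p,yaw) in enumerate([((.60,-.10,.36),np.pi),((.60,.12,.36),np.pi)]):
    q=None
    for y in (yaw,0):
        q=r.solve_ik(p,[np.pi,0,y]); print(p,y,None if q is None else np.round(q,2))
        if q is not None and abs(q[5])<2.6: break
    r.move_j(q); r.dwell(.2)
    o=r.observe(); im=r.capture("wrist"); cv2.imwrite(f"pics/w{i}.png",im[:,:,::-1])
    b={n:[(d["box"],round(d["score"],2)) for d in r.recognise("wrist",n)] for n in [t%k for t in("lid_%s_knob","can_%s_rim") for k in D]+["cup"]}
    out.append((o,b)); print(o["t"],o["position"])
    for n,v in b.items(): print(n,[(np.round(x).astype(int).tolist(),s) for x,s in v][:3])
pickle.dump(out,open("w.pkl","wb"))
E
python3 b.py
```

```text
(0.6, -0.1, 0.36) 3.141592653589793 [-0.27  0.37  1.41  0.    1.36 -1.84]
3.3 [ 0.59990887 -0.10055076  0.3598588 ]
lid_s_knob [([581, 177, 640, 225], 0.67), ([605, 258, 639, 307], 0.55)]
lid_m_knob [([129, 0, 201, 76], 0.68)]
lid_l_knob [([595, 12, 640, 101], 0.58)]
lid_xl_knob [([270, 1, 367, 81], 0.96), ([582, 178, 638, 224], 0.19)]
can_s_rim [([458, 0, 538, 43], 0.58)]
can_m_rim [([444, 173, 527, 246], 0.91)]
can_l_rim [([296, 175, 379, 262], 0.88)]
can_xl_rim [([122, 156, 234, 259], 0.9), ([594, 12, 640, 103], 0.17)]
cup [([552, 101, 610, 139], 0.61)]
(0.6, 0.12, 0.36) 3.141592653589793 [ 0.09  0.38  1.4   0.    1.36 -1.48]
4.8833 [0.60029642 0.11858029 0.35998391]
lid_s_knob [([424, 259, 471, 306], 0.92), ([392, 175, 445, 221], 0.59), ([492, 178, 545, 229], 0.57)]
lid_m_knob []
lid_l_knob [([386, 12, 473, 102], 0.84), ([55, 2, 154, 84], 0.69)]
lid_xl_knob [([57, 1, 154, 82], 0.92)]
can_s_rim [([247, 0, 305, 44], 0.7)]
can_m_rim [([251, 174, 321, 247], 0.78)]
can_l_rim [([84, 178, 185, 261], 0.58), ([386, 13, 474, 103], 0.19)]
can_xl_rim [([0, 154, 46, 243], 0.85)]
cup [([352, 98, 394, 140], 0.82)]
```

View pics/w0.png

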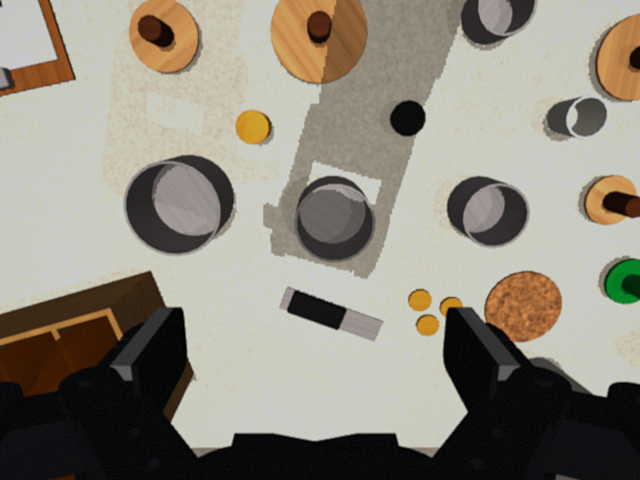

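View pics/w1.png

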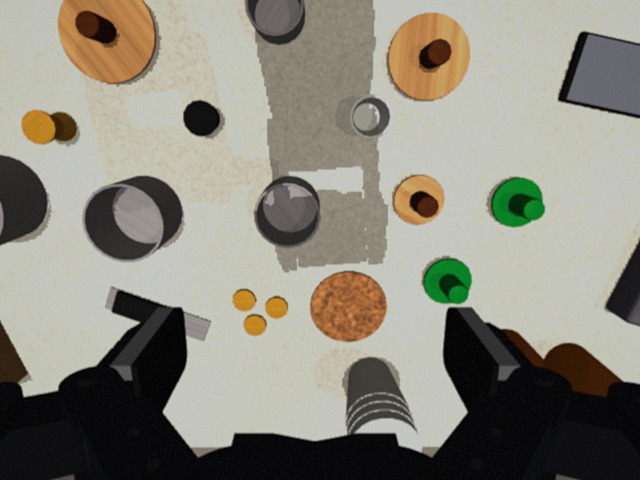

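Both wrist views show everything clearly: in w0 lid M (165,35), lid XL (319,38), cans XL/L/M at (180,205)/(335,218)/(487,210); in w1 lid L (429,56), lid S (418,199), can S (276,15), can M (288,210). Now a joint fit over all four views, skipping clipped edges.

```bash
cat > c.py <<'E'
from bench import r
from h import *
import pickle,re
W=pickle.load(open("w.pkl","rb"))
src=open("a.py").read(); exec(src[src.index("B={"):src.index("CC=")])
CC=[cam(r,"top"),cam(r,"side")]+[cam(r,"wrist",o) for o,_ in W]
ims=[cv2.imread(f"pics/{n}.png") for n in("top0","side0","w0","w1")]
X={}
for n,b in B.items():
    t,k=n.split("_"); P=(lid if t=="lid" else can)(k)
    V=[np.array(x,float) for x in b]
    for i,(o,d) in enumerate(W):
        v=d[n+("_knob" if t=="lid" else "_rim")]
        j=1 if(n=="lid_s" and i==1) else 0
        V.append(np.array(v[j][0]) if v else np.full(4,np.nan))
    def res(x):
        e=[]
        for c,(C,bb) in enumerate(zip(CC,V)):
            d=pbox(C,P+x)-bb; d[(bb<3)|(bb>637)]=0; d[np.isnan(d)]=0; e.append(d/(1 if c<2 else 1.2))
        return np.concatenate(e)
    s=least_squares(res,(.55,0,.05),loss='soft_l1'); X[n]=s.x
    print(n,s.x.round(4),res(s.x).round(0).astype(int).reshape(-1,4).tolist())
    for C,im in zip(CC,ims):
        for u in proj(C,P+s.x).reshape(-1,72,2): cv2.polylines(im,[u.round().astype(int)],True,(255,0,255) if t=="lid" else (0,255,0),1)
pickle.dump(X,open("X.pkl","wb"))
cv2.imwrite("pics/ow.png",np.vstack([ims[2][:270],ims[3][:270]]))
E
python3 c.py
```

```text
lid_s [0.6225 0.2385 0.0373] [[-1, -3, 0, 1], [3, -1, -1, 1], [0, -2, 0, 0], [1, -1, -1, 3]]
lid_m [ 0.4491 -0.2567  0.0358] [[0, 1, -1, -1], [0, -1, 1, 0], [0, 0, -1, -1], [0, 0, 0, 0]]
lid_l [0.4714 0.2383 0.0464] [[4, -1, -3, -1], [-2, -1, 0, 1], [0, 0, 0, 0], [1, 0, -2, -1]]
lid_xl [ 0.4442 -0.0954  0.0411] [[1, -1, 3, 0], [-2, 0, -1, 4], [1, 0, 0, 1], [-1, 0, 2, 0]]
can_s [0.4269 0.082  0.0508] [[1, 1, -1, 0], [0, 0, 2, 2], [2, 0, 1, 1], [-1, 0, 0, 0]]
can_m [0.6297 0.0898 0.0536] [[1, 2, 4, 0], [1, 0, -2, 0], [0, 1, 0, 0], [3, 0, -1, -1]]
can_l [ 0.6376 -0.078   0.0631] [[-2, 0, 3, 1], [0, -2, -4, 1], [0, 0, -3, 0], [1, -2, 0, 1]]
can_xl [ 0.6215 -0.2449  0.0732] [[5, 1, 0, 2], [0, -4, 0, 1], [0, 0, 0, -1], [0, 1, 1, 12]]
```

View pics/ow.png

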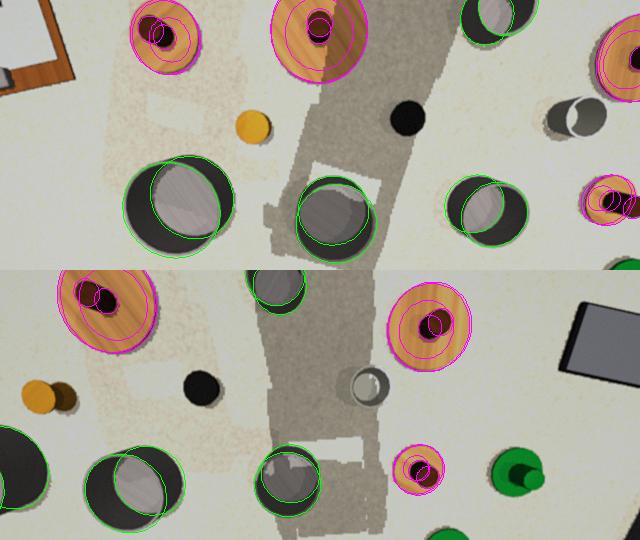

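```bash
sed -i 's/^    s=least_squares.*/    z=.042 if t=="lid" else D[k][4]*1e-3\n    s=least_squares(lambda p:res(np.r_[p,z]),(.55,0),loss="soft_l1"); s.x=np.r_[s.x,z]; X[n]=s.x/' c.py; python3 c.py
cat > place.py <<'E'
import sys,pickle
from bench import r
from h import *
X=pickle.load(open("X.pkl","rb")); O=[np.pi,0,np.pi]; Z=np.array([0,0,1])
def f(): return np.round(r.observe()["ft_force"],1)
def place(k):
    g=X["lid_"+k]-.019*Z; c=X["can_"+k]+(.032-.019)*Z
    r.move_gripper(.06)
    r.goto(g+.10*Z,O)
    print(k,"down hit",r.move_straight(g,vel=.1,guard=15))
    r.move_gripper(0); o=r.observe(); print("gap",o["finger_gap"],o["finger_force"],o["position"])
    if o["finger_gap"]<.015: print("MISSED"); return
    r.move_straight(g+.14*Z,vel=.2)
    r.move_straight(np.r_[c[:2],g[2]+.14],vel=.25)
    r.move_straight(c+.02*Z,vel=.12); print("gap",r.observe()["finger_gap"],f())
    hit=r.move_straight(c+.001*Z,vel=.03,guard=8); o=r.observe(); print("hit",hit,"dz",o["position"][2]-c[2],f())
    r.move_gripper(.06)
    r.move_straight(np.r_[c[:2],.2],vel=.2); print("t",r.observe()["t"])
for n in X:
    p=X[n]+.1*Z
    for h in(X[n]+(.013 if n[0]=="c" else -.019)*Z,X[n]*[1,1,0]+.163*Z):
        q=r.solve_ik(h,O)
        if q is None: print("no ik",n,h)
if __name__=="__main__":
    for k in sys.argv[1:]: place(k)
E
python3 place.py
```

```text
lid_s [0.6216 0.2367 0.042 ] [[-1, -3, 1, 1], [2, -2, -1, 0], [0, -2, 0, 0], [0, -1, -1, 3]]
lid_m [ 0.4495 -0.2554  0.042 ] [[0, 1, 0, -1], [0, -3, 0, -2], [-1, 0, -1, -1], [0, 0, 0, 0]]
lid_l [0.4709 0.2407 0.042 ] [[3, 0, -4, -1], [-2, 0, -1, 1], [0, 1, 0, 0], [2, 0, -1, -1]]
lid_xl [ 0.4442 -0.0953  0.042 ] [[1, -1, 3, 0], [-2, -1, -1, 4], [1, 0, 0, 1], [-1, 0, 2, 0]]
can_s [0.4271 0.0817 0.052 ] [[1, 1, -1, 0], [0, 0, 2, 1], [2, 0, 1, 1], [-2, 0, 0, 0]]
can_m [0.6284 0.0879 0.06  ] [[2, 2, 5, 1], [1, -1, -2, -2], [0, 1, 1, 1], [0, 0, -2, 0]]
can_l [ 0.6366 -0.0771  0.068 ] [[-3, 0, 3, 1], [0, -4, -4, -1], [0, 0, -1, 1], [-1, -2, 0, 2]]
can_xl [ 0.6211 -0.2443  0.076 ] [[5, 0, 1, 2], [-1, -5, 0, 0], [0, 0, 0, -1], [0, 1, 1, 13]]
```

```bash
python3 place.py s && python3 - <<'E'
from bench import r
import cv2
im=r.capture("side"); cv2.imwrite("pics/s1.png",cv2.resize(im[150:400,150:450,::-1],(720,600)))
E
```

```text
s down hit False
gap 0.02263928071415545 58.597590923309326 [0.62177243 0.23670549 0.02352432]
gap 0.022762154374909797 [-0.2 -0.5  0. ]
hit False dz 0.0009286861717351796 [-0.1 -0.4 -0.5]
t 13.2083
```

View pics/s1.png

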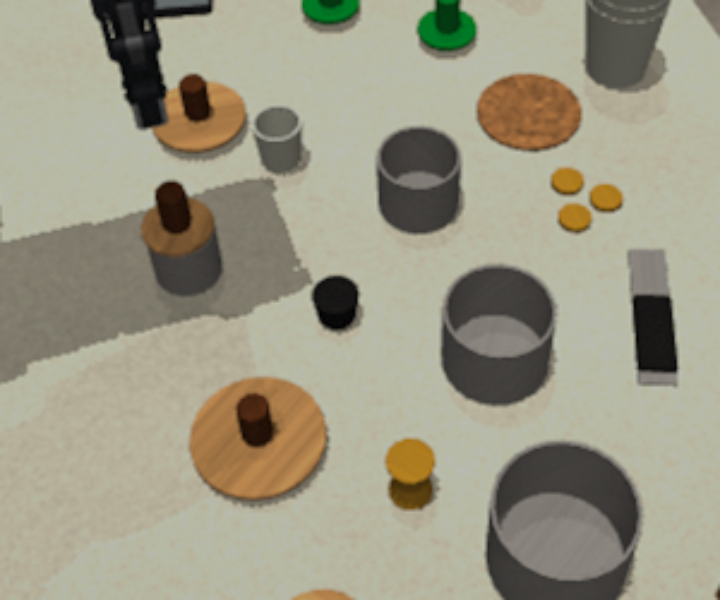

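Lid S appears seated on can S (crop 180,235). Continue with the rest.

```bash
python3 place.py l m xl && cat > v.py <<'E'
from bench import r
from h import *
import pickle
X=pickle.load(open("X.pkl","rb"))
r.goto((.46,-.08,.40),[np.pi,0,np.pi]); r.dwell(.3)
o=r.observe(); C={"wrist":cam(r,"wrist",o),"side":cam(r,"side"),"top":cam(r,"top")}
out=[]
for c in("side","wrist","top"):
    im=r.capture(c)[:,:,::-1].copy(); cv2.imwrite(f"pics/v_{c}.png",im)
    for k in D:
        u=proj(C[c],X["can_"+k]+[0,0,.02])[0]; u=np.clip(u,40,[600,440]).astype(int)
        out.append(cv2.resize(im[u[1]-40:u[1]+40,u[0]-40:u[0]+40],(200,200),interpolation=cv2.INTER_CUBIC))
cv2.imwrite("pics/v.png",np.vstack([np.hstack(out[i:i+4]) for i in(0,4,8)])); print(r.observe()["t"])
E
python3 v.py
```

```text
l down hit False
gap 0.02246738450338493 58.47531974315643 [0.471048   0.2407609  0.02357088]
gap 0.02251330061713462 [ 0.2 -0.6 -0.5]
hit True dz 0.0006202486186504264 [-1.1 -0.1  5.3]
t 20.7583
m down hit False
gap 0.022467795457227633 58.48372042179108 [ 0.4496756  -0.25551418  0.02357593]
gap 0.022360244210483028 [ 0.9  0.6 -0.8]
hit True dz 0.0005996724527488895 [-0.7 -0.1  5.4]
t 28.775
xl down hit False
gap 0.02235243023815701 58.38143706321716 [ 0.44438006 -0.09538341  0.02354945]
gap 0.022426431612590343 [-0.6 -0.2 -0.7]
hit True dz 0.0006315498843202094 [-0.2  1.7  5.1]
t 35.95
37.5667
```

View pics/v.png

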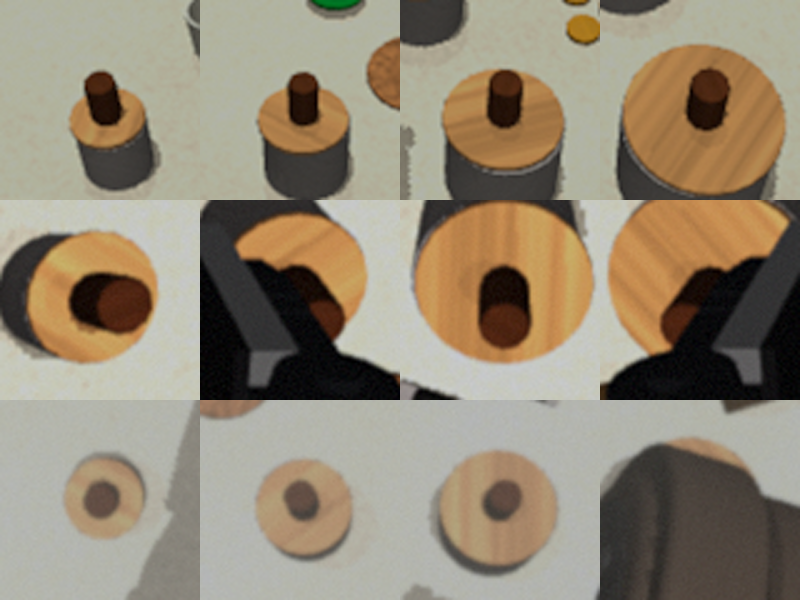

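Side crops (top row) show all four lids level on their cans. I'll make one last check: clear the arm out of view, overlay the "home" model, and compare the cup with its start image.

```bash
python3 - <<'E'
from bench import r
from h import *
import pickle
X=pickle.load(open("X.pkl","rb"))
r.goto((.30,-.50,.40),[np.pi,0,.44]); r.dwell(.3)
rows=[]
for c in("side","top"):
    C=cam(r,c); im=r.capture(c)[:,:,::-1].copy(); o=[]
    old=cv2.imread(f"pics/{c}0.png")
    b=[251,192,275,223] if c=="side" else [229,251,255,275]
    t=old[b[1]-3:b[3]+3,b[0]-3:b[2]+3]; m=cv2.matchTemplate(im[b[1]-20:b[3]+20,b[0]-20:b[2]+20],t,cv2.TM_CCOEFF_NORMED); print(c,"cup shift",np.array(cv2.minMaxLoc(m)[3])-17,m.max())
    big=cv2.resize(im,None,fx=2.5,fy=2.5,interpolation=cv2.INTER_CUBIC)
    for k in D:
        x=X["can_"+k]
        for u in proj(C,np.r_[ring(D[k][0],-26),ring(D[k][0],-32),ring(24,14)]+x+[0,0,.032]).reshape(-1,72,2): cv2.polylines(big,[((u+.5)*2.5).round().astype(int)],True,(255,0,255),1)
        u=(proj(C,x+[0,0,.01])[0]*2.5).astype(int); o.append(big[u[1]-100:u[1]+100,u[0]-100:u[0]+100])
    rows.append(np.hstack(o))
cv2.imwrite("pics/z.png",np.vstack(rows)); print(r.observe()["t"])
E
```

```text
side cup shift [0 0] 0.8867865
top cup shift [0 0] 0.9909997
39.6167
```

View pics/z.png

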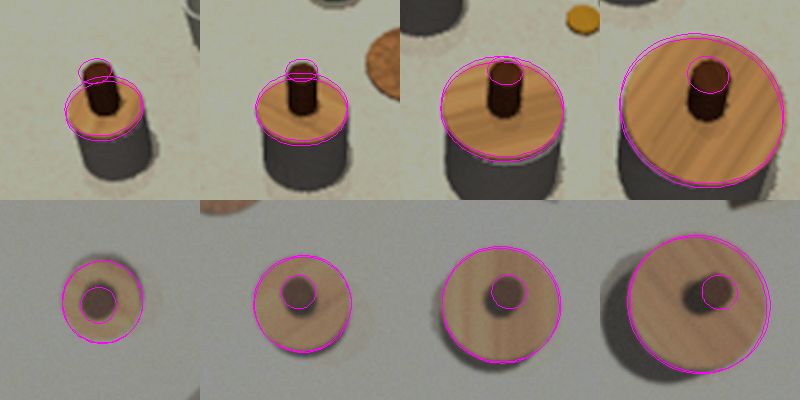

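The outlines match the "home" model to within 1–2 px on all four lids, with knobs upright, and the cup has not shifted. Handing in.

```bash
python3 -c "
from bench import r
print(r.sign_off())"
```

```text
the job is handed in; nothing more can be done
None
```

All four lids are home and flat on their matching canisters, the cup has not moved, and the job was handed in at about 40 s on the robot's clock; `sign_off()` returned no verdict.

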